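# Set the refill inks into the rack in printing order

### The arm

A 6-joint arm with a two-finger parallel gripper is mounted at the origin on a cart in front of the work surface, level with it; the furniture and walls round the work are solid. World frame = base frame: x ahead of the robot, y to its left, z up, the work surface at z = 0. Lengths are in m, angles in rad, forces in N, time in s.
With the tool pointing down it reaches from about 0.325 to 0.9 m from the base axis. Payload 6.1 kg.
Tool frame: the origin (TCP) lies midway between the tips of the shut fingers; the grasp point (between the pads) lies ctrl.grasp_offset behind it (ctrl.grasp_offset is the distance from the TCP to the grasp point, in m); z points along the fingers, y is the line along which they close (so a half turn about z gives the same grasp; the last joint's range is limited). The gripper opens to 87 mm and grips with 3 to 60 N. Pads are 19 mm wide; open, the fingers measure 117 mm over their backs; the gripper's body (75 mm by 190 mm) begins 51 mm behind the grasp point.
Start: joints at [-1.233, 0.22, 1.526, -0, 1.395, -0.126], TCP at [0.28, -0.559, 0.223] pointing down, gripper open.
Joint ranges: [-2.98, 2.98], [-0.91, 2.08], [0.09, 2.57], [-1.24, 4.39], [0.2, 2.65], [-2.68, 2.68]. Speed limits (rad/s): [2.57, 2.57, 3.01, 3.14, 3.14, 3.14].

### API

Orientations are given as a unit quaternion [x, y, z, w].
In Python, from rig import ctrl gives the robot as it stands. The module is installed in compiled form; this text tells all that it offers. Calls block until the motion is done:
- ctrl.movep(position, orientation): joint-space move of the TCP to a pose.
- ctrl.movel(position, rotation=None, v=0.15, guard=None): straight line of the TCP; rotation=None keeps the orientation; v is the mean speed in m/s. With guard (N) it stops when the force on the tool has changed by that much, and returns True; else False.
- ctrl.set_joints(angles): joint-space move.
- ctrl.gripper_open() and ctrl.close_gripper(squeeze=None): open the fingers fully, or close them until they stop; squeeze is the grip in N (None keeps the last).
- ctrl.hold(seconds).
- ctrl.inverse_kinematics(position, orientation): joint angles nearest the present ones, or None.
- ctrl.grab_frame(name): name is "side" or "top" or "wrist"; returns (picture, depth): 400x640x3 uint8, red, green, blue; 400x640 float32, m along the optical axis (not along the pixel's ray), 0 where there is no reading.
- ctrl.camera_params(name): a dict with "fx", "fy", "cx", "cy" (pixels), "k1" (the pictures are not rectified: a ray, as slopes to the right and down, at radius r is drawn at 1 + k1 r^2 times it, then the intrinsics apply), "view" (4x4, takes a point from world to camera coordinates). Camera axes: x right, y up, looking along -z (the intrinsics and any distortion apply to the point x, -y, -z); pixel columns grow to the right and rows downward; lengths in m; the calibration is good to about 2 mm. A picture is of the moment at which its call begins: read the wrist's pose just before it. camera_params takes no time and is no camera call; for the wrist camera it gives the pose at the moment of the call.
A pose or a line that the arm cannot do raises ctrl.MotionError and nothing moves.
- ctrl.sign_off(): hands the job in; it is judged then, once.
Readings, each from a call of its own:
- ctrl.current_t(): time.
- ctrl.current_joint_positions(): joint angles.
- ctrl.current_qvel(): joint speeds.
- ctrl.current_joint_efforts(): joint torques, N m.
- ctrl.current_eef_pos(): TCP position.
- ctrl.current_tcp_rot(): TCP orientation.
- ctrl.current_contact_force(): force on the tool from outside, world axes, zero at the start.
- ctrl.current_torque(): the same for the moment, N m.
- ctrl.current_grip_width(): opening from 0.0 (shut) to 1.0 (fully open).
- ctrl.current_gripper_force(): force on a finger pad.
Only numpy, scipy, OpenCV 4.12 (cv2) and the standard library are available. Lean on these libraries where they do the work, as an engineer would, in place of code of your own. Each camera call takes 0.05 s, during which the arm holds its last target. There are 200 camera calls.

### The job

Stand the four refill inks in the plywood rack in printing order, light to dark: yellow in the well at the rack's white end, then cyan, then magenta, and black at the black end, each standing upright on the bottom of its well. Keep the bottles upright all the while, and leave the glue stick and the eraser undisturbed where they are.

Things in the scene. Friction and masses are not known exactly. Their poses are not given: they have to be found in the camera images.
- ink_yellow: Refill ink bottle with a yellow label and a yellow cap, on a white body. Loose, standing upright; round, 39 mm across from the foot to about 55 mm up, shoulder to 66 mm, then a cap 24 mm across tapering to the top at 90 mm. About 0.06 kg, stiff. Origin: centre of the underside; z up.
- ink_cyan: Refill ink bottle with a cyan (blue) label and a cyan (blue) cap, on a white body. Loose, standing upright; round, 39 mm across from the foot to about 55 mm up, shoulder to 66 mm, then a cap 24 mm across tapering to the top at 90 mm. About 0.06 kg, stiff. Origin: centre of the underside; z up.
- ink_magenta: Refill ink bottle with a magenta (deep pink) label and a magenta (deep pink) cap, on a white body. Loose, standing upright; round, 39 mm across from the foot to about 55 mm up, shoulder to 66 mm, then a cap 24 mm across tapering to the top at 90 mm. About 0.06 kg, stiff. Origin: centre of the underside; z up.
- ink_black: Refill ink bottle with a black label and a black cap, on a white body. Loose, standing upright; round, 39 mm across from the foot to about 55 mm up, shoulder to 66 mm, then a cap 24 mm across tapering to the top at 90 mm. About 0.06 kg, stiff. Origin: centre of the underside; z up.
- rack: Fixed plywood block, 78 x 262 x 26 mm, with four round wells in one row along its own y axis, centred on its x = 0 at y = -93, -31, +31 and +93 mm. Each well is 48 mm across with a 3 mm chamfer at the mouth; its bottom is 6 mm above the desk, its mouth 26 mm above the desk. Origin: centre of the underside, z up. The rack lies anywhere on the right half of the desk, turned somewhat.
- white_cheek: White plastic end plate of the rack, 86 x 12 x 34 mm (34 mm high), fixed at one end of the block, at the rack's y = +137 or -137 mm: which end varies. It marks the light end; the nearest well's centre is 44 mm from it. Origin: centre of the underside.
- black_cheek: Black plastic end plate of the rack, same size, fixed at the other end; marks the dark end. Origin: centre of the underside.
- glue_stick: Glue stick with green cap and yellow label, loose, standing among the bottles, 26 mm across, 90 mm high. Not to be moved. Origin: centre of the underside.
- eraser: Worn eraser, half blue and half white, loose, lying flat among the bottles, 18 x 42 x 11 mm (long along its y). Not to be moved. Origin: centre of the underside.
There are look-alikes about, which are no part of the job. What is shaped like the ink_yellow but purple is not meant. What is shaped like the ink_cyan but red is not meant.

How it is judged:
At the end, for the whole second after the job is handed in: From the white end the wells hold yellow, cyan, magenta, black: each bottle within 10 mm of the row's centre line, within 12 mm of its well along it, on the well's bottom (5 mm), upright (0.12 rad), at rest; glue stick and eraser upright, within 20 mm of their start (horizontal distance between ink_yellow and white_cheek between 0.032 and 0.056 m and x of ink_yellow in the frame of rack between -0.01 and 0.01 m and z of ink_yellow in the frame of rack between 0.002 and 0.011 m and angle between each of ink_yellow, ink_cyan, ink_magenta, ink_black's own z axis and vertical below 0.12 rad and linear speed of each of ink_yellow, ink_cyan, ink_magenta, ink_black below 0.02 m/s and horizontal distance between ink_cyan and white_cheek between 0.094 and 0.118 m and x of ink_cyan in the frame of rack between -0.01 and 0.01 m and z of ink_cyan in the frame of rack between 0.002 and 0.011 m and horizontal distance between ink_magenta and white_cheek between 0.156 and 0.18 m and x of ink_magenta in the frame of rack between -0.01 and 0.01 m and z of ink_magenta in the frame of rack between 0.002 and 0.011 m and horizontal distance between ink_black and white_cheek between 0.218 and 0.242 m and x of ink_black in the frame of rack between -0.01 and 0.01 m and z of ink_black in the frame of rack between 0.002 and 0.011 m and distance of each of glue_stick, eraser from where it was at the start of the episode below 0.02 m and angle between each of glue_stick, eraser's own z axis and vertical below 0.15 rad); the robot touches nothing.
It fails at once if an ink bottle is tipped over (more than 0.6 rad from upright) (angle between any of ink_yellow, ink_cyan, ink_magenta, ink_black's own z axis and vertical above 0.6 rad).
It fails at once if the glue stick or the eraser is moved more than 20 mm or knocked over (distance of any of glue_stick, eraser from where it was at the start of the episode above 0.02 m or angle between any of glue_stick, eraser's own z axis and vertical above 0.5 rad).
It also fails if it takes over 106 s, if anything falls off the work surface, if the arm or the gripper's body presses on something with over 40 N, if the wrist force passes 120 N, or if a joint passes its speed limit or range.

## Working session

There is one attempt and no reset: what is moved stays moved. The work goes in short steps, each a Python script; the robot and the scene stay as the last script left them, time stands still between calls to the robot, and variables do not carry over. Pictures are saved under pics/ and viewed, at most 14 in all, crops included, and the job is handed in when it is done.

```bash
mkdir -p pics; cat > h.py <<'E'
import numpy as np, cv2
from rig import ctrl
def world(n,dep,par,us,vs):
    K=np.array([[par['fx'],0,par['cx']],[0,par['fy'],par['cy']],[0,0,1.]])
    p=cv2.undistortPoints(np.stack([us,vs],-1).astype(float).reshape(-1,1,2),K,np.array([par['k1'],0,0,0.]))  if False else None
    xd=(us-par['cx'])/par['fx']; yd=(vs-par['cy'])/par['fy']
    x,y=xd.copy(),yd.copy()
    for _ in range(20):
        s=1+par['k1']*(x*x+y*y); x,y=xd/s,yd/s
    d=dep
    P=np.stack([x*d,-y*d,-d,np.ones_like(d)],-1)
    return (P@np.linalg.inv(np.array(par['view'])).T)[...,:3]
def cloud(n):
    par=ctrl.camera_params(n); im,d=ctrl.grab_frame(n)
    v,u=np.mgrid[:400,:640].astype(float)
    W=world(n,d.astype(float),par,u,v); W[d==0]=np.nan
    return im,d,W,par
E
python3 - <<'E'
from h import *
for n in('top','side'):
    im,d,W,p=cloud(n); cv2.imwrite(f'pics/{n}0.png',im[...,::-1]); np.savez(f'{n}0.npz',im=im,d=d,W=W)
    print(n,{k:p[k] for k in('fx','cx','k1')},np.linalg.inv(p['view'])[:3,3])
print(ctrl.grasp_offset,ctrl.current_tcp_rot(),ctrl.current_t())
E
```

```text
top {'fx': 445.71352347129067, 'cx': 314.6022814847549, 'k1': -0.03821709468750249} [ 0.36142583 -0.01100826  1.07211135]
side {'fx': 517.8465450370691, 'cx': 316.7576629239579, 'k1': -0.16264764997564496} [-0.06928568  0.92832539  0.99894616]
0.0187 [ 9.73225985e-01  2.29848637e-01 -1.01844544e-04 -8.80306533e-04] 0.1
```

View pics/top0.png

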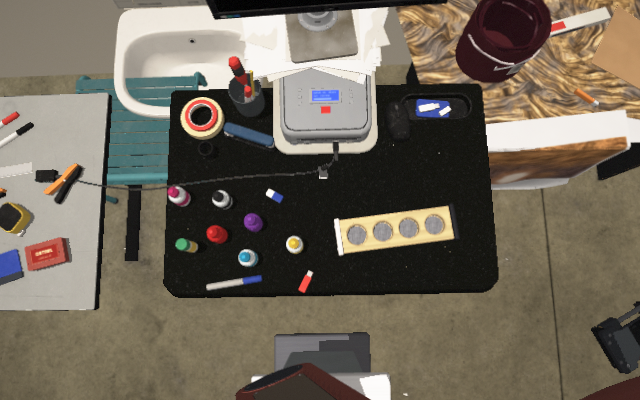

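View pics/side0.png

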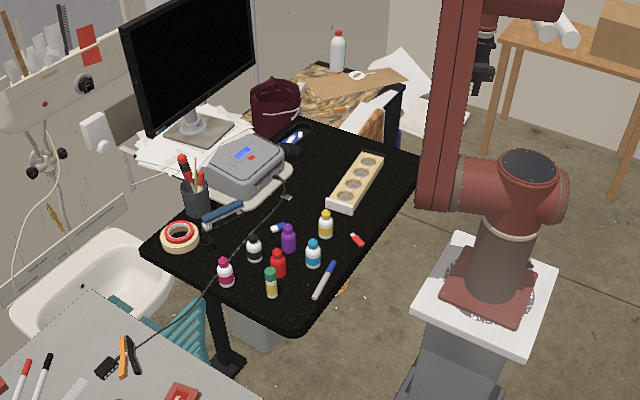

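Top view: magenta at (178,196), black (221,199), yellow (294,244), cyan (248,258); purple (252,222) and red (217,234) are decoys. Glue is at (186,244) and the eraser at (275,196). The rack's white cheek is at (340,235) and its black end at (455,222).

```bash
python3 - <<'E'
from h import *
from scipy import ndimage as N
D=np.load('top0.npz');W=D['W'];im=D['im']
for s in('top','side'):
    D=np.load(s+'0.npz');W=D['W'];im=D['im']
    z=W[...,2]; 
    m=(z>.068)&(z<.1)&(W[...,0]>.2)&(W[...,0]<.62)&(W[...,1]>-.1)&(W[...,1]<.45)
    L,n=N.label(m)
    print(s)
    for i in range(1,n+1):
        k=L==i
        if k.sum()<12: continue
        w=W[k]; print(k.sum(),np.round((w.min(0)+w.max(0))/2,4),np.round(np.ptp(w,axis=0),3),im[k].mean(0).astype(int),[int(c) for c in np.argwhere(k).mean(0)])
    m=(z>.02)&(z<.05)&(W[...,0]>.2)&(W[...,0]<.62)&(W[...,1]<-.05)&(W[...,1]>-.5)
    L,n=N.label(m);k=L==1+np.argmax(N.sum(m,L,range(1,n+1)))
    w=W[k];print('rack',k.sum(),cv2.minAreaRect(w[:,:2].astype(np.float32)),np.percentile(w[:,2],[10,50,90]))
    q=np.argwhere(k)
    # cheeks
    for lo,hi in((.030,.04),):
        c=k&(z>lo)
        for sgn in (0,1):
            cc=c&((W[...,1]>np.median(w[:,1]))==sgn); print('cheek',sgn,cc.sum(),np.round(cv2.minAreaRect(W[cc][:,:2].astype(np.float32)) [0],4),cv2.minAreaRect(W[cc][:,:2].astype(np.float32))[1:],im[cc].mean())
    t=k&(z>.022)&(z<.029); print('block',cv2.minAreaRect(W[t][:,:2].astype(np.float32)))
    # wells: grey holes
    m=(z>.002)&(z<.015)&(W[...,0]>.2)&(W[...,0]<.62)&(W[...,1]<-.05)&(W[...,1]>-.5)
    L,n=N.label(m)
    for i in range(1,n+1):
        c=L==i
        if c.sum()>60: print('well',c.sum(),np.round((W[c].min(0)+W[c].max(0))/2,4))
    m=(z>.006)&(z<.014)&(W[...,0]>.2)&(W[...,0]<.62)&(W[...,1]>0)&(W[...,1]<.4)
    L,n=N.label(m)
    for i in range(1,n+1):
        c=L==i
        if c.sum()>25: print('low',c.sum(),np.round(W[c].mean(0),4),im[c].mean(0).astype(int))
E
```

```text
top
95 [0.5725 0.3298 0.0803] [0.024 0.023 0.022] [167  57  95] [192, 173]
91 [0.5593 0.2275 0.0806] [0.022 0.023 0.024] [52 51 49] [196, 217]
94 [0.506  0.1519 0.0804] [0.022 0.022 0.024] [120  61 145] [218, 249]
97 [0.48   0.2393 0.0806] [0.023 0.024 0.024] [188  47  45] [231, 211]
92 [0.4515 0.0548 0.0806] [0.023 0.023 0.025] [222 191  87] [242, 293]
140 [0.4526 0.3024 0.0809] [0.025 0.026 0.025] [ 75 143  98] [243, 182]
97 [0.4225 0.1646 0.0801] [0.022 0.023 0.023] [ 72 151 177] [256, 244]
rack 2631 ((0.4819992780685425, -0.18731646239757538), (0.08338628709316254, 0.2830955386161804), 6.167001247406006) [0.02258708 0.02535406 0.02944053]
cheek 0 171 [ 0.4921 -0.2618] ((0.08166804909706116, 0.13361933827400208), 4.845869064331055) 47.40155945419103
cheek 1 67 [ 0.4726 -0.113 ] ((0.07251834869384766, 0.13785910606384277), 9.583372116088867) 229.03980099502488
block ((0.4821060597896576, -0.188304603099823), (0.08338628709316254, 0.27541542053222656), 6.167001247406006)
well 294 [ 0.4945 -0.28    0.0084]
well 296 [ 0.4884 -0.2174  0.008 ]
well 299 [ 0.481  -0.1553  0.0081]
well 290
[... 892 characters left out ...]
284143567085266, 0.1377960741519928), 37.465370178222656) 47.61616161616162
cheek 1 24 [ 0.4664 -0.1156] ((0.06860212981700897, 0.13687869906425476), 6.17747163772583) 222.11111111111111
block ((0.47941911220550537, -0.19362108409404755), (0.08423413336277008, 0.2716636657714844), 6.50496768951416)
well 74 [ 0.4977 -0.2892  0.0088]
well 83 [ 0.4887 -0.2268  0.0085]
well 92 [ 0.4821 -0.1627  0.0084]
well 102 [ 0.4757 -0.1007  0.0087]
low 65 [0.5716 0.1075 0.0096] [147 154 187]
low 73 [0.3599 0.0335 0.0091] [216 100  92]
low 27 [0.4401 0.0697 0.0098] [171 166 151]
low 49 [0.3602 0.1935 0.0112] [148 148 159]
low 30 [0.5593 0.3436 0.0106] [160 140 143]
low 36 [0.3543 0.2577 0.0111] [163 158 152]
```

```bash
cat >> h.py <<'E'
from scipy.spatial.transform import Rotation as R
from scipy import ndimage as N
def q(yaw): return (R.from_euler('z',yaw,degrees=True)*R.from_euler('x',180,degrees=True)).as_quat()
E
python3 - <<'E'
from h import *
def cl(tag,m,W,im,mn):
    L,n=N.label(m)
    for i in range(1,n+1):
        c=L==i
        if c.sum()>mn: print(tag,c.sum(),np.round((W[c].min(0)+W[c].max(0))/2,4),np.round(np.ptp(W[c],axis=0),3),im[c].mean(0).astype(int))
for nm,p,yaw in(('rack',[.45,-.187,.30],96),('bot',[.48,.2,.32],20)):
    ctrl.movep(p,q(yaw)); ctrl.hold(.3)
    im,d,W,par=cloud('wrist'); cv2.imwrite(f'pics/w{nm}.png',im[...,::-1]); np.savez(f'w{nm}.npz',im=im,W=W)
    z=W[...,2]
    print(nm,ctrl.current_t(),ctrl.current_eef_pos(),np.linalg.inv(par['view'])[:3,3],np.round(ctrl.current_joint_positions(),2))
    if nm=='rack':
        cl('well',(z<.013)&(z>.002),W,im,300)
        m=(z>.0225)&(z<.05);L,n=N.label(m);k=L==1+np.argmax(N.sum(m,L,range(1,n+1)));print(cv2.minAreaRect(W[k][:,:2].astype(np.float32)))
    else: cl('b',(z>.07)&(z<.1),W,im,60)
E
```

```text
rack 1.9917 [ 0.44986931 -0.18747413  0.29981087] [ 0.44362451 -0.12151868  0.46233578] [-0.56 -0.16  1.77 -0.    1.53 -0.66]
well 3294 [ 0.0511 -0.0528  0.0075] [0.11  0.102 0.011] [107  77  71]
well 528 [0.6302 0.0068 0.0075] [0.034 0.077 0.011] [103 104 100]
well 762 [0.6901 0.0073 0.0075] [0.028 0.091 0.011] [204 203 191]
well 1118 [ 0.473  -0.0926  0.0087] [0.048 0.047 0.008] [188 184 173]
well 2208 [ 0.7954 -0.1017  0.0075] [0.238 0.107 0.011] [216 215 202]
well 992 [ 0.4799 -0.1545  0.0083] [0.047 0.046 0.008] [187 183 173]
well 902 [ 0.4867 -0.2169  0.0086] [0.047 0.046 0.009] [183 180 171]
well 785 [ 0.494  -0.2797  0.0086] [0.046 0.043 0.009] [132 130 122]
((0.48330700397491455, -0.17113634943962097), (0.08601236343383789, 0.25753793120384216), 7.276116847991943)
bot 4.1833 [0.48010706 0.19972094 0.31999514] [0.54297056 0.22244238 0.48254742] [ 0.24 -0.08  1.66 -0.    1.56  1.46]
b 10164 [ 0.7468 -0.0231  0.085 ] [0.096 0.213 0.03 ] [207 206 204]
b 387 [0.5737 0.3314 0.081 ] [0.025 0.023 0.022] [214  96 138]
b 346 [0.5611 0.2276 0.0851] [0.023 0.023 0.013] [96 97 94]
b 320 [0.4798 0.2387 0.0812] [0.023 0.023 0.022] [230  79  76]
b 458 [0.4521 0.3041 0.0817] [0.026 0.026 0.023] [110 192 139]
b 321 [0.5064 0.1526 0.0815] [0.023 0.023 0.022] [142  85 173]
b 306 [0.423  0.1644 0.0807] [0.023 0.023 0.021] [ 86 162 184]
b 104 [0.4555 0.0561 0.0776] [0.014 0.023 0.014] [172 151  80]
```

View pics/wrack.png

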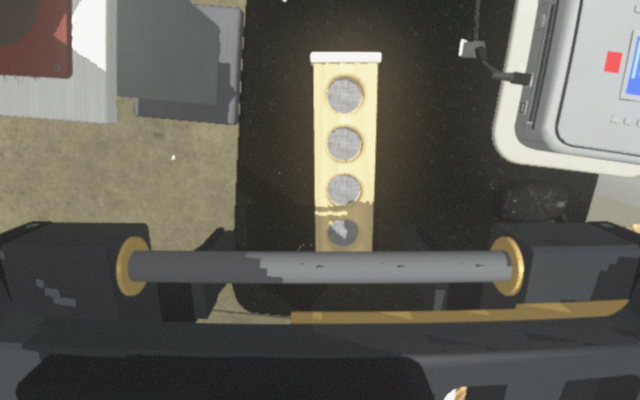

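View pics/wbot.png

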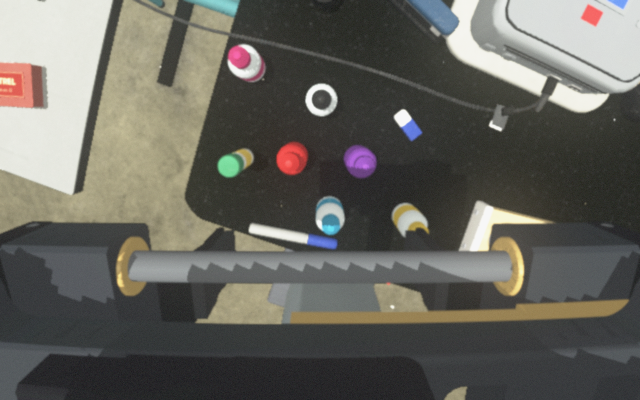

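Wrist views confirm the top-view measurements to about 1–2 mm: well column at u≈345, bottles as mapped. Starting with yellow.

```bash
cat >> h.py <<'E'
B=dict(y=(.450,.0555),c=(.4222,.1648),m=(.572,.331),k=(.5595,.2276))
WELL={b:np.array([.484,-.1862])+s*np.array([.0068,-.0617]) for b,s in zip('ycmk',(-1.5,-.5,.5,1.5))}
H=.029; UP=.17
def st(s): print(s,round(ctrl.current_t(),2),np.round(ctrl.current_eef_pos(),4),'w',round(ctrl.current_grip_width(),3),'F',np.round(ctrl.current_contact_force(),1),flush=True)
def pick(b,yaw=20):
    x,y=B[b]; ctrl.movep([x,y,UP],q(yaw)); ctrl.gripper_open()
    g=ctrl.movel([x,y,H],v=.12,guard=12); st(('down',b,g))
    if g: ctrl.movel([x,y,UP]); raise SystemExit('hit')
    ctrl.close_gripper(15); st('closed')
    ctrl.movel([x,y,UP],v=.12); st('lifted')
    if ctrl.current_grip_width()<.3: raise SystemExit('lost')
def place(b,yaw=96.3):
    x,y=WELL[b]; ctrl.movep([x,y,UP],q(yaw)); ctrl.hold(.2)
    ctrl.movel([x,y,H+.032],v=.12)
    g=ctrl.movel([x,y,H+.005],v=.04,guard=6); st(('placed',b,g))
    z=ctrl.current_eef_pos()[2]
    if z>H+.011: raise SystemExit('not seated')
    ctrl.gripper_open(); ctrl.movel([x,y,UP],v=.15); st('up')
E
python3 - <<'E'
from h import *
pick('y'); place('y')
im,d,W,p=cloud('top'); cv2.imwrite('pics/t1.png',cv2.resize(im[180:300,160:480,::-1],None,fx=2.4,fy=2.4))
E
```

```text
('down', 'y', False) 6.58 [0.4507 0.0555 0.0297] w 0.997 F [ 0.3 -0.3  0.1]
closed 7.45 [0.45   0.0555 0.029 ] w 0.425 F [-0.5  0.3  0.1]
lifted 8.78 [0.4493 0.0555 0.1691] w 0.432 F [-0.8 -0.4 -0.6]
('placed', 'y', True) 12.12 [ 0.4735 -0.0935  0.0347] w 0.432 F [0.5 0.3 2.6]
up 14.23 [ 0.4731 -0.0934  0.1689] w 0.999 F [0.2 0.5 0.1]
```

```bash
python3 - <<'E'
from h import *
for b in 'cmk': pick(b); place(b)
ctrl.movep([.35,.1,.3],q(60)); ctrl.hold(.3)
im,d,W,p=cloud('top'); cv2.imwrite('pics/t2.png',cv2.resize(im[170:300,160:480,::-1],None,fx=2.4,fy=2.4))
z=W[...,2]; m=(z>.07)&(z<.12)&(W[...,0]>.35)&(W[...,0]<.62)&(W[...,1]>-.4)&(W[...,1]<.45); L,n=N.label(m)
for i in range(1,n+1):
    k=L==i
    if k.sum()>30: print(k.sum(),np.round((W[k].min(0)+W[k].max(0))/2,4),np.round(W[k][:,2].max(),4),im[k].mean(0).astype(int))
k=(z>.006)&(z<.014)&(W[...,0]>.54)&(W[...,0]<.6)&(W[...,1]>.07)&(W[...,1]<.14);print('eraser',k.sum(),W[k].mean(0))
print(WELL,ctrl.current_t())
E
```

```text
('down', 'c', False) 17.48 [0.4229 0.165  0.0297] w 0.999 F [ 0.2  1.  -0.4]
closed 18.35 [0.4222 0.1648 0.029 ] w 0.43 F [ 0.3 -0.3  0.5]
lifted 19.68 [0.4216 0.1647 0.1691] w 0.431 F [-0.9  1.   0.2]
('placed', 'c', True) 23.31 [ 0.4803 -0.155   0.0346] w 0.426 F [0.3 0.7 4.6]
up 25.43 [ 0.4799 -0.155   0.1689] w 1.004 F [ 0.3 -0.8  0.2]
('down', 'm', False) 28.88 [0.5729 0.3314 0.0302] w 1.0 F [-0.9  0.2 -0.1]
closed 29.75 [0.572  0.331  0.0289] w 0.426 F [ 0.3  0.4 -0. ]
lifted 31.07 [0.5713 0.3307 0.1687] w 0.424 F [-0.   0.3 -1.8]
('placed', 'm', True) 34.97 [ 0.4867 -0.2167  0.0345] w 0.426 F [-0.6 -1.2  3.9]
up 37.08 [ 0.4867 -0.2166  0.1688] w 1.002 F [-0.3  0.3 -0.2]
('down', 'k', False) 40.49 [0.5604 0.2278 0.03  ] w 0.999 F [-0.3 -0.4 -0.1]
closed 41.37 [0.5595 0.2276 0.029 ] w 0.429 F [-0.8  0.2 -0. ]
lifted 42.69 [0.5588 0.2274 0.1688] w 0.428 F [ 0.1  0.8 -1.3]
('placed', 'k', True) 46.52 [ 0.4941 -0.2783  0.0346] w 0.429 F [ 1.3 -0.1  4.2]
up 48.63 [ 0.4935 -0.2783  0.1688] w 0.996 F [ 0.3 -0.2 -1. ]
94 [0.5061 0.1519 0.0809] 0.0916 [120  61 145]
108 [ 0.4945 -0.2765  0.0844] 0.0982 [70 65 58]
101 [ 0.4877 -0.2133  0.0857] 0.1004 [188  72 108]
97 [ 0.4817 -0.1549  0.084 ] 0.0971 [ 76 157 182]
97 [ 0.4746 -0.0926  0.0859] 0.0971 [223 192  85]
95 [0.4801 0.2391 0.0818] 0.0918 [189  47  45]
136 [0.4524 0.3028 0.0819] 0.0936 [ 74 143  98]
eraser 122 [0.57145887 0.10453268 0.00975886]
{'y': array([ 0.4738 , -0.09365]), 'c': array([ 0.4806 , -0.15535]), 'm': array([ 0.4874 , -0.21705]), 'k': array([ 0.4942 , -0.27875])} 50.55
```

View pics/t2.png

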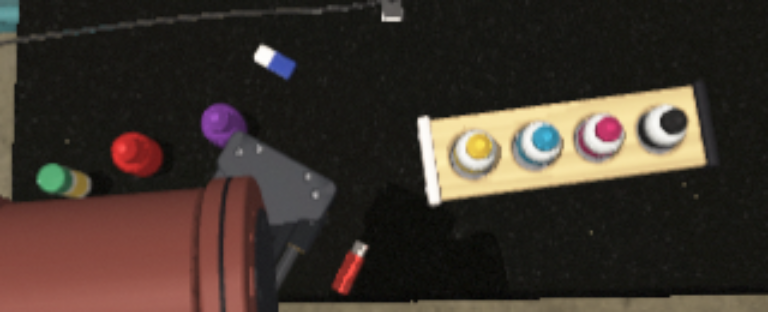

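The picture shows yellow, cyan, magenta and black seated in order from the white end (crop at 478, 540, 603 and 668, y≈140). The glue stick and eraser haven't moved. Magenta's cap reads about 4 mm off and 3 mm high, so I'll look closer.

```bash
python3 - <<'E'
from h import *
ctrl.movep([.46,-.26,.30],q(96)); ctrl.hold(.3)
im,d,W,p=cloud('wrist'); cv2.imwrite('pics/w2.png',im[0:260,200:500,::-1].repeat(2,0).repeat(2,1))
z=W[...,2]; 
for b,(x,y) in WELL.items():
    r=np.hypot(W[...,0]-x,W[...,1]-y)<.03
    c=r&(z>.086); s=r&(z>.056)&(z<.075)
    f=lambda k:np.round((W[k].min(0)+W[k].max(0))/2,4)
    print(b,c.sum(),f(c),'top',np.percentile(z[c],[90,99]).round(4),'shoulder',s.sum(),f(s),np.ptp(W[s],axis=0).round(3))
print(ctrl.current_t())
E
```

```text
y 425 [ 0.4747 -0.0938  0.0921] top [0.0962 0.0974] shoulder 479 [ 0.4744 -0.0945  0.0655] [0.037 0.036 0.019]
c 374 [ 0.4815 -0.1558  0.0922] top [0.096  0.0979] shoulder 480 [ 0.4815 -0.1556  0.0655] [0.038 0.038 0.019]
m 32449 [ 0.4881 -0.2227  0.2538] top [0.4139 0.4206] shoulder 425 [ 0.4877 -0.2152  0.0646] [0.037 0.037 0.017]
k 1915 [ 0.4997 -0.2689  0.2409] top [0.3941 0.3951] shoulder 389 [ 0.4945 -0.2755  0.0654] [0.037 0.037 0.019]
52.3083
```

View pics/w2.png

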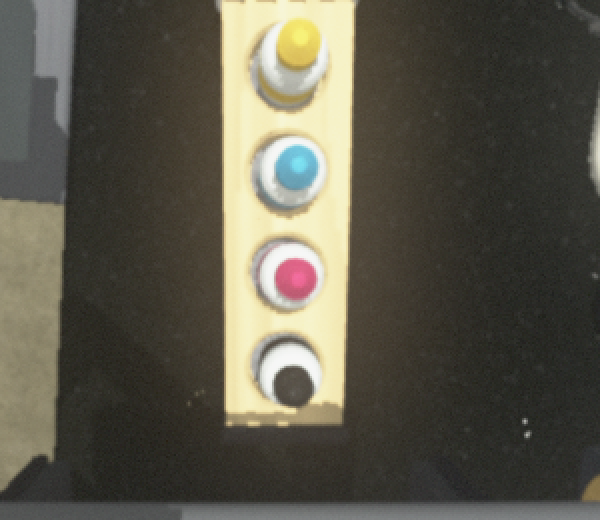

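All four sit in their wells (crop: yellow (298,42), cyan (297,167), magenta (296,279), black (293,385)). I'll check magenta's and black's tilt with the gripper points filtered out.

```bash
python3 - <<'E'
from h import *
im,d,W,p=cloud('wrist'); z=W[...,2]
for b,(x,y) in WELL.items():
    r=(np.hypot(W[...,0]-x,W[...,1]-y)<.03)&(z<.105)
    f=lambda k:np.round((W[k].min(0)+W[k].max(0))/2,4)
    c=r&(z>.084)
    s=r&(z>.056)&(z<.068)
    t=r&(z>.092); A=np.c_[W[t][:,:2]-W[t][:,:2].mean(0),np.ones(t.sum())]
    print(b,'cap',f(c)[:2],'sh',f(s)[:2],'topmax',z[c].max().round(4),'slope',np.linalg.lstsq(A,z[t],rcond=None)[0][:2].round(3))
E
```

```text
y cap [ 0.4747 -0.094 ] sh [ 0.4744 -0.0944] topmax 0.0978 slope [0.004 0.038]
c cap [ 0.4814 -0.1558] sh [ 0.4815 -0.1554] topmax 0.0976 slope [0.    0.051]
m cap [ 0.4881 -0.2149] sh [ 0.4877 -0.2152] topmax 0.098 slope [ 0.041 -0.017]
k cap [ 0.4945 -0.2765] sh [ 0.4946 -0.2754] topmax 0.0972 slope [ 0.035 -0.019]
```

All four are upright with equal heights, on the row line and within about 3 mm of their wells.

```bash
python3 -c "
from h import *
print(ctrl.sign_off(),ctrl.current_t())"
```

```text
the job is handed in; nothing more can be done
the job is handed in; nothing more can be done
```

The job is handed in after about 53 of the 106 s: yellow, cyan, magenta and black stand upright in the rack from the white end to the black end, the glue stick and eraser measured where they started, and the hand-in call gave no verdict.

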